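# Make up the heating kit and the cold-water kit under the boiler

### The job

Make up two fitting kits from the stock on the grey mat. In the red tray put the valve with the red handle in the long bay, and the pressure gauge and the black-capped safety valve in the two small bays, one in each; in the blue tray put the valve with the blue handle in the long bay and the plain brass check valve in either small bay. Everything must sit flat and upright on the floor of its bay, and the white radiator head, the pipe wrench and the pliers are not needed: leave them standing or lying where they are.

Things in the scene. Friction and masses are not known exactly. Their poses are not given: they have to be found in the camera images.
- red_valve: On the 2 mm grey mat. Brass ball valve, red butterfly handle on top, 0.34 kg. Origin: centre of underside; x along the pipe axis, z up. Hexagonal body 80 (x) x 38 (y) x 33 mm high, lying on a flat. Handle: bar over the middle, 58 mm long (x), 10 mm thick (y), 47.5 to 65.5 mm above the origin; pinch it across y. Balanced there. Fits only a long bay, lying along it.
- blue_valve: On the 2 mm grey mat. Brass ball valve, blue butterfly handle on top, 0.34 kg. Origin: centre of underside; x along the pipe axis, z up. Hexagonal body 80 (x) x 38 (y) x 33 mm high, lying on a flat. Handle: bar over the middle, 58 mm long (x), 10 mm thick (y), 47.5 to 65.5 mm above the origin; pinch it across y. Balanced there. Fits only a long bay, lying along it.
- gauge: On the mat, on its back. Round black case 50 mm across, 30 mm high, white dial up, brass connection from its rim, 0.16 kg. Origin: centre of the case's underside, z up, x towards the connection, which ends 45 mm out and is 13 mm wide. Grip the case across y. Fits a small bay with the connection along the tray's x, either way: best with the case 10 mm off the bay's centre, away from the connection.
- safety_valve: On the mat, upright. Brass safety valve 72 mm high, 0.24 kg, with a round ribbed black cap 37 mm across, 46 to 72 mm above the foot: grip the cap. Hexagonal foot 34 mm across flats. Origin: centre of the foot's underside, z up the axis, x towards the side outlet (23 mm thick, ends 31 mm from the axis, 30 mm up).
- check_valve: On the mat, upright on end. Plain brass check valve 65 mm high, 0.26 kg, no handle or cap: round barrel 40 mm across from 15 to 50 mm above the foot (grip this), 34 mm hexagons at both ends. Origin: centre of the foot's underside, z up the axis.
- radiator_head: On the mat, standing on its chrome nut. White plastic radiator thermostat head, 74 mm high, 47 mm across, 0.14 kg. Origin: centre of the foot's underside, z up. In no kit: stays where it is.
- red_tray: Loose red kit tray, 162 (its x) x 156 (y) x 15 mm high, 0.45 kg. Origin: centre of underside, z up. Walls and dividers 4 mm thick, 15 mm high; floor 3 mm thick. On the -x side one long bay, 60 (x) x 148 mm (y), centre x -47, y 0. On the +x side two small bays, each 90 (x) x 72 mm (y), centres x +32, y +38 and y -38. At any of three places (left, centre, right), yaw up to 0.5 rad.
- blue_tray: Loose blue kit tray, 162 (its x) x 156 (y) x 15 mm high, 0.45 kg. Origin: centre of underside, z up. Walls and dividers 4 mm thick, 15 mm high; floor 3 mm thick. On the -x side one long bay, 60 (x) x 148 mm (y), centre x -47, y 0. On the +x side two small bays, each 90 (x) x 72 mm (y), centres x +32, y +38 and y -38. At any of three places (left, centre, right), yaw up to 0.5 rad.
- pipe_wrench: Chrome pipe wrench, 250 mm long, 18 mm thick, lying flat beyond the work, 0.8 kg. Origin: on the underside near its middle, x from handle to jaws. Stays where it is.
- pliers: Blue-handled pliers, 170 mm long, 16 mm thick, lying flat beyond the work, 0.24 kg. Origin: on the underside near the pivot, x from handles to jaws. Stays where it is.

How it is judged:
By the outcome, as a careful person would: the job done as asked, in the order asked, and still so for the second after the job is handed in, with the robot touching nothing.
It also fails if it takes over 134 s, if anything falls off the work surface, if the arm or the gripper's body presses on something with over 40 N, if the wrist force passes 120 N, or if a joint passes its speed limit or range.

### The arm

A 7-joint arm with a two-finger parallel gripper is mounted at the origin on the work surface. World frame = base frame: x ahead of the robot, y to its left, z up, the work surface at z = 0. Lengths are in m, angles in rad, forces in N, time in s.
With the tool pointing down it reaches from about 0.35 to 0.9 m from the base axis. Payload 8.1 kg.
Tool frame: the origin (TCP) lies at the very end of the fingers, on their centre line; the grasp point (between the pads) lies 19 mm behind it; z points along the fingers, y is the line along which they close (so a half turn about z gives the same grasp; the last joint's range is limited). The gripper opens to 85 mm and grips with 20 to 120 N. Pads are 22 mm wide; open, the fingers measure 114 mm over their backs; the gripper's body (76 mm by 85 mm) begins 54 mm behind the grasp point. The pads swing forward as they close: fully open they stand 13 mm farther back than shut.
Start: joints at [1.219, 0.434, 0.025, 1.573, -0.012, 1.134, -0.075], TCP at [0.154, -0.606, 0.231] pointing down, gripper open.
Joint ranges: [-2.62, 2.62], [-0.44, 2.09], [-1.27, 1.32], [0.08, 2.57], [-1.32, 4.46], [0.12, 2], [-2.74, 2.74]. Speed limits (rad/s): [2.22, 2.22, 3.01, 3.01, 3.14, 3.14, 3.14].

### API

Orientations are given as [roll, pitch, yaw] about the fixed x, y, z axes, in that order (R = Rz(yaw) Ry(pitch) Rx(roll)).
In Python, from rig import ctrl, cams, job gives the robot as it stands (ctrl), with the cameras (cams) and the job (job).
- The arm moves only by the shell command python3 nudge.py FILE [OPENING] [FORCE], which reads ROWS from the file FILE. ROWS is one flat JSON list of numbers that holds 1 to 10 rows one after another, with no inner brackets; each row has 6 numbers: dx, dy, dz in a scale on which 1.0 is 0.4 m, then a rotation vector rx, ry, rz in fractions of the full range, 1 being 90 degrees; each row shifts and turns the commanded pose from where the row before left it, along the tool's axes as they then stand; what a row does not reach is not made up. A row lasts 1/12 s, in which the tool goes at most 0.0417 m and 0.125 rad, less where a joint would pass 70% of its speed; a pose out of reach is approached as far as the arm can. OPENING is the finger opening in m, set as the command begins (- or left out keeps the last). The fingers move at their own pace and stop on an object; FORCE is the grip in N (left out, the last holds). Time passes only in rows, so rows that do not move let the fingers close. It prints the time, the measured TCP pose, the force, the opening and the grip force at its end. Shift and turn numbers lie between -1 and 1, and a call with a number outside is refused. Input that does not fit is refused with a message, and nothing moves.
- ctrl.sense(): the state, without advancing time (a new reading comes with each control period).
- cams.snapshot(name): name is "scene" or "top" or "wrist"; returns a dict with "pixels" (384x512x3 uint8, red, green, blue), "intrinsics" (3x3 intrinsics, pixels), "D" ([k1, k2, p1, p2, k3] as OpenCV has them; the pictures are not rectified), "view" (4x4, takes a point from world to camera coordinates); the wrist camera has in their place "T_tool_cam" (4x4, takes a point from camera to tool coordinates, whose origin is the TCP and whose axes are the flange's). Camera axes: x right, y up, looking along -z (the intrinsics and any distortion apply to the point x, -y, -z); pixel columns grow to the right and rows downward; lengths in m; the calibration is good to about 2 mm. A picture is of the moment at which its call begins: read the wrist's pose just before it. There is no depth.
- job.hand_in(): hands the job in; it is judged then, once.
The state is a dict: "clock": time; "joints": joint angles; "joint_velocities": joint speeds; "effort": joint torques, N m; "tcp_pos": TCP position; "orientation": TCP orientation; "force": force on the tool from outside, world axes, zero at the start; "ft_torque": the same for the moment, N m; "grip_width": finger opening in m; "grasp_force": force on a finger pad.
Only numpy, scipy, OpenCV 4.12 (cv2) and the standard library are available. Lean on these libraries where they do the work, as an engineer would, in place of code of your own. Each camera call takes 0.05 s, during which the arm holds its last target. There are 200 camera calls.

## Working session

There is one attempt and no reset: what is moved stays moved. The work goes in short steps, Python scripts to look and compute and a shell command to move; the robot and the scene stay as the last step left them, time stands still between calls to the robot, and variables do not carry over. Pictures are saved under pics/ and viewed, at most 14 in all, crops included, and the job is handed in when it is done.

```bash
ls; mkdir -p pics; cat > snap.py <<'E'
import cv2,sys,pickle
from rig import ctrl, cams, job
def snap(n,f):
    s=ctrl.sense(); d=cams.snapshot(n); d['state']=s
    pickle.dump(d,open(f'pics/{f}.pkl','wb')); cv2.imwrite(f'pics/{f}.png',d['pixels'][:,:,::-1]); return d
E
python3 - <<'E'
from snap import *
for n in ("scene","top"):
    d=snap(n,n); print(d['intrinsics'],d['D'],d['view'])
s=ctrl.sense(); print(s)
d=snap("wrist","w0");print(d['T_tool_cam'],d['intrinsics'],d['D'])
import numpy as np
a=cv2.imread('pics/top.png');cv2.imwrite('pics/top2.png',cv2.resize(a,(800,600),interpolation=cv2.INTER_CUBIC))
E
```

```text
nudge.py
pics
rig.py
[[418.42226098   0.         252.39758309]
 [  0.         418.42226098 178.36707758]
 [  0.           0.           1.        ]] [-0.11459869  0.          0.          0.          0.        ] [[ 0.03523558  0.99935083 -0.00750868 -0.02033907]
 [-0.75539736  0.03155183  0.65450692  0.39538015]
 [ 0.65431894 -0.01738989  0.75601872 -1.59594896]
 [ 0.          0.          0.          1.        ]]
[[491.57706263   0.         253.20371685]
 [  0.         491.57706263 190.42252696]
 [  0.           0.           1.        ]] [-0.02215189  0.          0.          0.          0.        ] [[-0.01528229 -0.99985896 -0.00696491 -0.0030838 ]
 [ 0.99521198 -0.01588306  0.09644091 -0.5658978 ]
 [-0.09653793 -0.00545772  0.99531434 -1.23558124]
 [ 0.          0.          0.          1.        ]]
{'clock': 0.1, 'joints': array([ 1.21939183,  0.43517801,  0.02497808,  1.57401233, -0.01161117,
        1.13400629, -0.07511591]), 'joint_velocities': array([-0.00063594, -0.00063134,  0.00087383, -0.003013  ,  0.00067127,
        0.00069036,  0.0007483 ]), 'effort': array([ 2.38273649e-03
[... 177 characters left out ...]
ntation': array([-3.14013918e+00,  1.24757207e-04,  2.48710404e-01]), 'force': array([-0.02574626, -0.69096026, -0.16339953]), 'ft_torque': array([-0.01398928,  0.01087044,  0.02805073]), 'grasp_force': 0.0, 'grip_width': 0.08518619466933869}
[[ 4.24727860e-04  9.45409184e-01  3.25885401e-01  8.48219602e-02]
 [ 9.99999899e-01 -3.52600518e-04 -2.80393195e-04  9.00296889e-04]
 [-1.50178941e-04  3.25885487e-01 -9.45409238e-01 -1.42946168e-01]
 [ 0.00000000e+00  0.00000000e+00  0.00000000e+00  1.00000000e+00]] [[322.79292397   0.         258.75334954]
 [  0.         322.79292397 186.9394063 ]
 [  0.           0.           1.        ]] [-0.06753102  0.          0.          0.          0.        ]
```

View pics/top2.png

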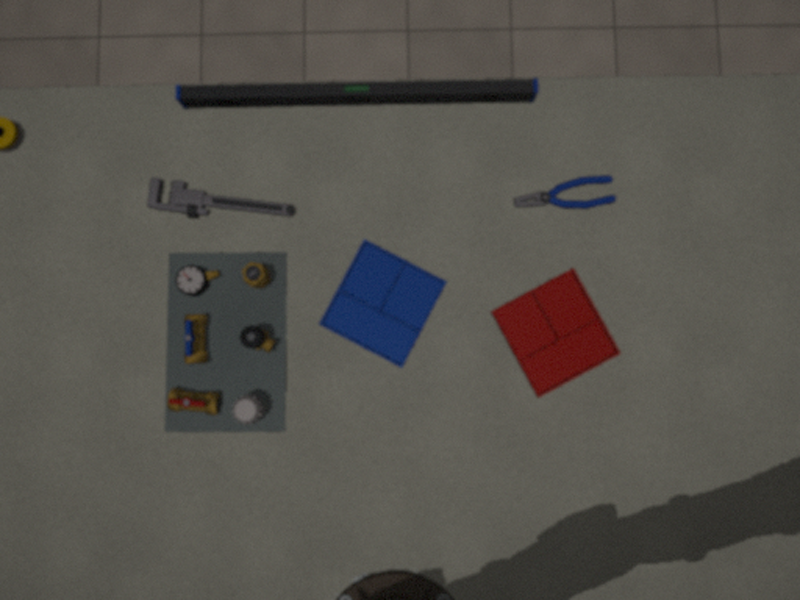

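View pics/scene.png

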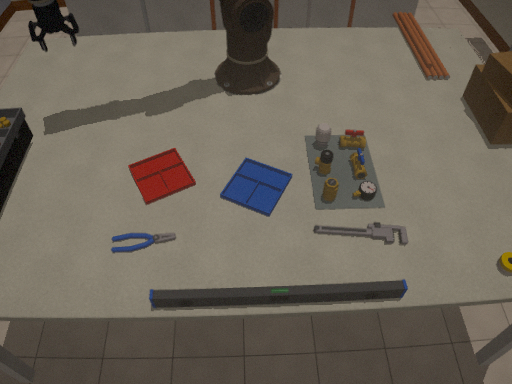

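The top view (800x600) shows the mat with the gauge at (192,280), check valve (255,273), blue valve (195,338), safety valve (252,337), red valve (192,402) and radiator head (248,408). The blue tray is at (383,303) and the red tray at (556,333); both long bays face the robot.

```bash
cat > geo.py <<'E'
import numpy as np,cv2,pickle
from scipy.spatial.transform import Rotation as R
def cam(d):
    if 'view' in d: return np.linalg.inv(d['view'])
    s=d['state'];T=np.eye(4);T[:3,:3]=R.from_euler('xyz',s['orientation']).as_matrix();T[:3,3]=s['tcp_pos']
    return T@d['T_tool_cam']
def plane(d,uv,z):
    p=cv2.undistortPoints(np.float64(uv).reshape(-1,1,2),d['intrinsics'],np.float64(d['D']))[:,0]
    T=cam(d);r=np.c_[p[:,0],-p[:,1],-np.ones(len(p))]@T[:3,:3].T;o=T[:3,3]
    return o+r*((z-o[2])/r[:,2])[:,None]
def load(f): return pickle.load(open(f'pics/{f}.pkl','rb'))
def hsv(d): return cv2.cvtColor(d['pixels'],cv2.COLOR_RGB2HSV)
def blobs(m,amin=30,roi=None):
    m=m.astype(np.uint8)
    if roi: k=np.zeros_like(m);k[roi[1]:roi[3],roi[0]:roi[2]]=1;m=m*k
    c,_=cv2.findContours(m,cv2.RETR_EXTERNAL,cv2.CHAIN_APPROX_NONE)
    return sorted([x for x in c if cv2.contourArea(x)>=amin],key=cv2.contourArea)[::-1]
def rect(d,c,z):
    P=plane(d,c.reshape(-1,2),z)[:,:2].astype(np.float32)
    (x,y),(w,h),a=cv2.minAreaRect(P*1000)
    return [round(float(v),1) for v in (x,y,w,h,a)]
def red(h): return ((h[...,0]<8)|(h[...,0]>172))&(h[...,1]>130)&(h[...,2]>60)
def blue(h): return (h[...,0]>105)&(h[...,0]<125)&(h[...,1]>130)&(h[...,2]>50)
def go(p,yaw):
    from rig import ctrl, cams, job
    s=ctrl.sense();M=R.from_euler('xyz',s['orientation']).as_matrix();t=np.array(p)-s['tcp_pos']
    G=R.from_euler('xyz',[np.pi,0,yaw]).as_matrix()
    print('tcp',s['tcp_pos'].round(4),'rpy',s['orientation'].round(3),'d_tool',(M.T@t).round(4),'rotvec',R.from_matrix(M.T@G).as_rotvec().round(3),'after-turn d',(G.T@t).round(4))
E
python3 - <<'E'
from geo import *
d=load('top');h=hsv(d)
for n,m in(('red',red(h)),('blue',blue(h))):
    for c in blobs(m,25): 
        A=cv2.contourArea(c);print(n,A,c.mean(0).round(),rect(d,c,.015 if A>500 else .0675))
for n,uv,z in(('gauge',(192,280),.032),('check',(255,273),.067),('safety',(252,337),.074),('rad',(246,410),.076),('conn',(215,274),.02),('outlet',(270,344),.032)):
    print(n,plane(d,np.array(uv)*.64,z).round(3))
E
```

```text
red 3557.0 [[355. 212.]] [506.0, -274.2, 159.7, 154.4, 27.2]
blue 3432.5 [[245. 193.]] [559.3, 10.6, 152.0, 158.3, 61.3]
blue 207.0 [[372. 123.]] [727.3, -312.8, 47.2, 100.9, 5.6]
gauge [[0.6   0.323 0.032]]
check [[0.605 0.212 0.067]]
safety [[0.502 0.216 0.074]]
rad [[0.388 0.224 0.076]]
conn [[0.611 0.288 0.02 ]]
outlet [[0.492 0.194 0.032]]
```

```bash
python3 - <<'E'
from geo import *
go([.46,-.27,.30],1.45)
E
```

```text
tcp [ 0.1538 -0.6054  0.2307] rpy [-3.14   0.     0.249] d_tool [ 0.3794 -0.2498 -0.069 ] rotvec [-1.000e-03 -1.000e-03 -1.201e+00] after-turn d [ 0.3699  0.2636 -0.0693]
```

The manual's scale: shifts go in shares of 0.4 m and turns go in shares of 90 degrees. Converting my numbers, 0.03 m / 0.4 = 0.075, -0.02 m / 0.4 = -0.05.

```bash
echo '[0.075,-0.05,-0.0143,0,0,0,0.075,-0.05,-0.0143,0,0,0,0.075,-0.05,-0.0143,0,0,0,0.075,-0.05,-0.0143,0,0,0,0.075,-0.05,-0.0143,0,0,0,0.075,-0.05,-0.0143,0,0,0,0.075,-0.05,-0.0143,0,0,0,0.075,-0.05,-0.0143,0,0,0,0.075,-0.05,-0.0143,0,0,0,0.075,-0.05,-0.0143,0,0,0]' > m.json && python3 nudge.py m.json
echo '[0.075,-0.05,-0.0143,0,0,0,0.075,-0.05,-0.0143,0,0,0,0,0,0,0,0,-0.0764,0,0,0,0,0,-0.0764,0,0,0,0,0,-0.0764,0,0,0,0,0,-0.0764,0,0,0,0,0,-0.0764,0,0,0,0,0,-0.0764,0,0,0,0,0,-0.0764,0,0,0,0,0,-0.0764]' > m.json && python3 nudge.py m.json
echo '[0,0,0,0,0,-0.0764,0,0,0,0,0,-0.0764,0,0,0,0,0,0,0,0,0,0,0,0]' > m.json && python3 nudge.py m.json
python3 - <<'E'
from geo import *
from snap import snap
d=snap('wrist','w1')
go([.46,.27,.30],1.571)
print(blobs(red(hsv(d)))[0].mean(0))
h=hsv(d)
for c in blobs(red(h),300): print(rect(d,c,.015))
E
```

```text
clock: 0.98
tcp_pos: [0.3962, -0.3365, 0.2885]
orientation: [-3.142, 0.0, 0.249]
force: [0.6, -0.6, 0.0]
grip_width: 0.0853
grasp_force: 0.0
clock: 1.82
tcp_pos: [0.4435, -0.2845, 0.2995]
orientation: [-3.141, -0.0, 1.215]
force: [0.0, -0.2, -0.1]
grip_width: 0.0851
grasp_force: 0.0
clock: 2.15
tcp_pos: [0.4435, -0.2846, 0.2995]
orientation: [-3.141, -0.0, 1.445]
force: [0.0, -0.4, 0.1]
grip_width: 0.0853
grasp_force: 0.0
tcp [ 0.4436 -0.2846  0.2996] rpy [-3.141 -0.     1.444] d_tool [ 5.522e-01 -5.370e-02 -4.000e-04] rotvec [-0.    -0.    -0.127] after-turn d [ 5.546e-01  1.650e-02 -4.000e-04]
[[305.90726817 123.44110276]]
[507.6, -274.3, 161.8, 156.0, 27.0]
```

View pics/w1.png

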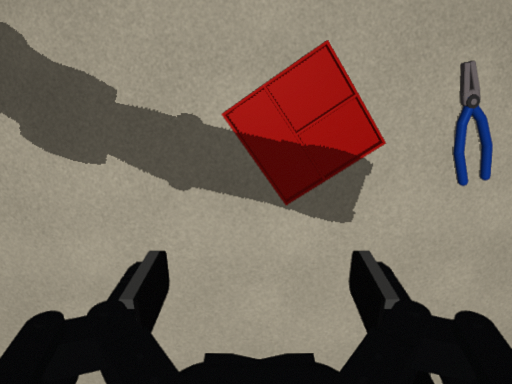

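In the tool's units: 0.04 m / 0.4 = 0.1, -0.004 m / 0.4 = -0.01, -0.06 rad / 1.5708 = -0.0382.

```bash
echo '[0.1,-0.01,0,0,0,0,0.1,-0.01,0,0,0,0,0.1,-0.01,0,0,0,0,0.1,-0.01,0,0,0,0,0.1,-0.01,0,0,0,0,0.1,-0.01,0,0,0,0,0.1,-0.01,0,0,0,0,0.1,-0.01,0,0,0,-0.0382,0,0,0,0,0,-0.0382,0,0,0,0,0,0]' > m.json && python3 nudge.py m.json
python3 - <<'E'
from geo import *
from snap import snap
d=snap('wrist','w2');h=hsv(d)
for c in blobs(blue(h),300): print(rect(d,c,.015))
E
echo '[0.0975,0,0,0,0,0,0.0975,0,0,0,0,0,0.0975,0,0,0,0,0,0.0975,0,0,0,0,0,0.0975,0,0,0,0,0,0.0975,0,0,0,0,0,0.0975,0,0,0,0,0,0.075,0,0,0,0,0,0,0,0,0,0,0,0,0,0,0,0,0]' > m.json && python3 nudge.py m.json
python3 - <<'E'
from geo import *
from snap import snap
d=snap('wrist','w3');h=hsv(d)
print(d['state']['tcp_pos'])
for n,m in(('red',red(h)),('blue',blue(h))):
    for c in blobs(m,60): 
        print(n,cv2.contourArea(c),c.mean(0).round(),rect(d,c,.0675))
E
```

```text
clock: 3.03
tcp_pos: [0.4507, 0.0396, 0.2999]
orientation: [3.141, -0.0, 1.574]
force: [-0.1, -0.7, -0.4]
grip_width: 0.0857
grasp_force: 0.0
[560.0, 12.1, 154.8, 162.8, 61.5]
clock: 3.92
tcp_pos: [0.4518, 0.3404, 0.2989]
orientation: [-3.14, 0.001, 1.566]
force: [0.1, -1.1, -0.3]
grip_width: 0.0853
grasp_force: 0.0
[0.45182545 0.34038185 0.29892204]
red 347.5 [[218. 163.]] [403.7, 324.4, 57.3, 14.4, 87.8]
blue 5685.0 [[315. 327.]] [543.0, 68.4, 142.7, 138.0, 61.7]
blue 386.0 [[302. 164.]] [504.6, 323.9, 16.1, 55.6, 89.8]
```

View pics/w3.png

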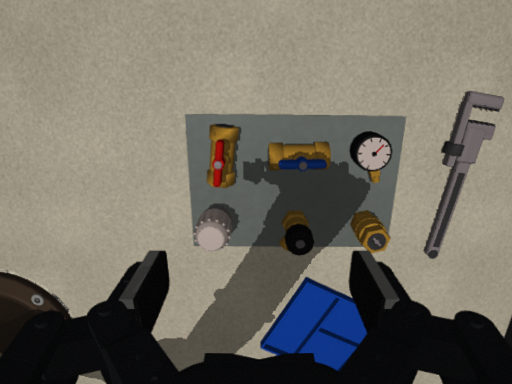

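The wrist view shows the red handle at (218,163), blue handle (302,164), gauge (373,152) with its connection at (376,175), safety cap (300,240), check valve (376,240) and radiator head (211,235). I'll pick the red valve first.

```bash
python3 - <<'E'
from geo import *
go([.4015,.3244,.12],1.532)
E
```

```text
tcp [0.4524 0.3389 0.299 ] rpy [-3.141e+00  1.000e-03  1.565e+00] d_tool [-0.0145 -0.0507  0.1791] rotvec [-0.001  0.001  0.033] after-turn d [-0.0164 -0.0503  0.179 ]
```

In the tool's units: 0.036 m / 0.4 = 0.09, 0.035 m / 0.4 = 0.0875, 0.033 rad / 1.5708 = 0.021.

```bash
echo '[-0.0075,-0.025,0.0875,0,0,0.021,-0.0075,-0.025,0.09,0,0,0,-0.0075,-0.025,0.09,0,0,0,-0.0075,-0.025,0.09,0,0,0,-0.0075,-0.025,0.09,0,0,0,0,0,0,0,0,0,0,0,0,0,0,0]' > m.json && python3 nudge.py m.json .04 40
python3 - <<'E'
from geo import *
from snap import snap
go([.4015,.3244,.042],1.532)
d=snap('wrist','w4');h=hsv(d)
for c in blobs(red(h),60): print(cv2.contourArea(c),c.mean(0).round(),rect(d,c,.0675))
E
```

```text
clock: 4.55
tcp_pos: [0.4015, 0.3239, 0.1202]
orientation: [-3.14, 0.003, 1.532]
force: [0.3, -0.3, 0.2]
grip_width: 0.0399
grasp_force: 0.0
tcp [0.4015 0.3239 0.1202] rpy [-3.140e+00  3.000e-03  1.532e+00] d_tool [0.0008 0.0001 0.0782] rotvec [-0.002  0.003  0.   ] after-turn d [0.0005 0.     0.0782]
1163.0 [[260. 205.]] [402.9, 325.4, 58.9, 13.8, 88.5]
```

View pics/w4.png

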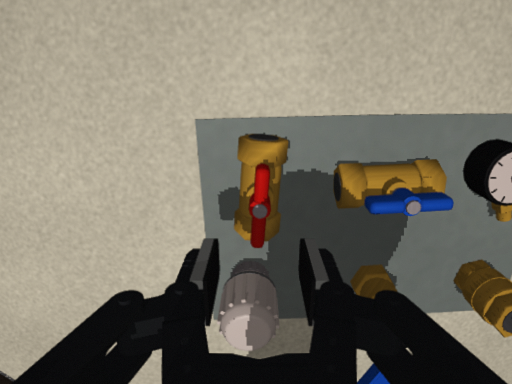

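The handle is centred between the fingers at column 260; descending and closing.

In the tool's units: 0.03 m / 0.4 = 0.075, 0.018 m / 0.4 = 0.045.

```bash
echo '[0,0,0.075,0,0,0,0,0,0.075,0,0,0,0,0,0.045,0,0,0,0,0,0,0,0,0]' > m.json && python3 nudge.py m.json
echo '[0,0,0,0,0,0,0,0,0,0,0,0,0,0,0,0,0,0,0,0,0,0,0,0,0,0,0,0,0,0,0,0,0,0,0,0]' > m.json && python3 nudge.py m.json 0 70
echo '[0,0,-0.05,0,0,0,0,0,-0.0875,0,0,0,0,0,-0.0875,0,0,0,0,0,-0.0875,0,0,0,0,0,0,0,0,0]' > m.json && python3 nudge.py m.json
python3 - <<'E'
from geo import *
from snap import snap
d=snap('wrist','w5')
t=.471;c,s=np.cos(t),np.sin(t)
P=np.array([.5076,-.2743])+np.array([[c,-s],[s,c]])@[-.047,0];print(P)
go([P[0],P[1],.15],np.pi/2+t)
E
```

```text
clock: 4.93
tcp_pos: [0.4025, 0.3257, 0.0421]
orientation: [3.142, 0.001, 1.533]
force: [-1.0, -0.7, -0.5]
grip_width: 0.0403
grasp_force: 0.0
clock: 5.43
tcp_pos: [0.4029, 0.3278, 0.0452]
orientation: [3.138, -0.003, 1.535]
force: [-0.0, 0.0, 6.4]
grip_width: 0.0085
grasp_force: 69.2
clock: 5.85
tcp_pos: [0.4034, 0.3298, 0.1754]
orientation: [3.133, -0.008, 1.536]
force: [0.7, 0.8, -4.6]
grip_width: 0.0081
grasp_force: 69.2
[ 0.4657176  -0.29562755]
tcp [0.4029 0.3285 0.1723] rpy [ 3.135 -0.005  1.535] d_tool [-0.6216  0.0848  0.0196] rotvec [ 0.008 -0.004 -0.507] after-turn d [-0.5846 -0.2273  0.0223]
```

View pics/w5.png

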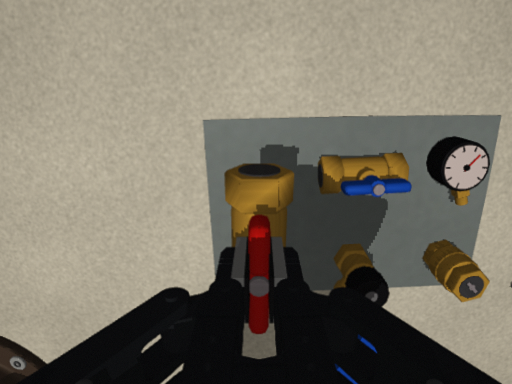

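Red valve is held level and centred on its handle.

In the tool's units: -0.038 m / 0.4 = -0.095, -0.02 m / 0.4 = -0.05.

```bash
echo '[-0.05,0.0068,0,0,0,0,-0.095,0.013,0,0,0,0,-0.095,0.013,0,0,0,0,-0.095,0.013,0,0,0,0,-0.095,0.013,0,0,0,0,-0.095,0.013,0,0,0,0,-0.095,0.013,0,0,0,0,-0.095,0.013,0,0,0,0,-0.095,0.013,0,0,0,0,-0.095,0.013,0,0,0,0]' > m.json && python3 nudge.py m.json
echo '[-0.095,0.013,0,0,0,0,-0.095,0.013,0,0,0,0,-0.095,0.013,0,0,0,0,-0.095,0.013,0,0,0,0,-0.095,0.013,0,0,0,0,-0.095,0.013,0,0,0,-0.0318,-0.075,0.01,0,0,0,-0.0637,0,0,0,0,0,-0.0764,0,0,0,0,0,-0.0764,0,0,0,0,0,-0.0745]' > m.json && python3 nudge.py m.json
echo '[0,0,0,0,0,0,0,0,0,0,0,0,0,0,0,0,0,0]' > m.json && python3 nudge.py m.json
python3 - <<'E'
from geo import *
go([.4657,-.2956,.15],np.pi/2+.471)
E
```

```text
clock: 6.73
tcp_pos: [0.437, -0.0393, 0.1674]
orientation: [-3.141, 0.0, 1.536]
force: [1.5, 0.5, -4.2]
grip_width: 0.0083
grasp_force: 69.1
clock: 7.57
tcp_pos: [0.4645, -0.2965, 0.1666]
orientation: [-3.141, -0.002, 2.047]
force: [0.6, 1.2, -4.7]
grip_width: 0.0082
grasp_force: 69.2
clock: 7.82
tcp_pos: [0.4651, -0.2959, 0.1673]
orientation: [-3.141, -0.001, 2.039]
force: [-0.4, 0.6, -3.6]
grip_width: 0.0089
grasp_force: 69.0
tcp [ 0.4651 -0.2959  0.1673] rpy [-3.141e+00 -1.000e-03  2.039e+00] d_tool [-0.      0.0006  0.0173] rotvec [-0.001 -0.001 -0.003] after-turn d [-0.      0.0006  0.0173]
```

In the tool's units: 0.035 m / 0.4 = 0.0875, 0.002 m / 0.4 = 0.005.

```bash
echo '[0,0,0.0875,0,0,0,0,0,0.0875,0,0,0,0,0,0.0625,0,0,0,0,0,0.0375,0,0,0,0,0,0.01,0,0,0,0,0,0.005,0,0,0,0,0,0,0,0,0]' > m.json && python3 nudge.py m.json
echo '[0,0,0.005,0,0,0,0,0,0,0,0,0,0,0,0,0,0,0]' > m.json && python3 nudge.py m.json
echo '[0,0,0.005,0,0,0,0,0,0,0,0,0,0,0,0,0,0,0]' > m.json && python3 nudge.py m.json
```

```text
clock: 8.4
tcp_pos: [0.4661, -0.296, 0.0522]
orientation: [3.141, 0.001, 2.042]
force: [0.4, -0.1, -3.6]
grip_width: 0.0089
grasp_force: 69.0
clock: 8.65
tcp_pos: [0.466, -0.2963, 0.0506]
orientation: [3.141, 0.001, 2.042]
force: [0.7, 0.4, -4.0]
grip_width: 0.0083
grasp_force: 69.1
clock: 8.9
tcp_pos: [0.4655, -0.2961, 0.0478]
orientation: [-3.142, 0.0, 2.043]
force: [0.4, -0.5, -4.1]
grip_width: 0.0081
grasp_force: 69.1
```

In the tool's units: 0.002 m / 0.4 = 0.005.

```bash
echo '[0,0,0.005,0,0,0,0,0,0,0,0,0,0,0,0,0,0,0]' > m.json && python3 nudge.py m.json
echo '[0,0,0.0025,0,0,0,0,0,0,0,0,0,0,0,0,0,0,0]' > m.json && python3 nudge.py m.json
```

```text
clock: 9.15
tcp_pos: [0.4659, -0.2962, 0.0462]
orientation: [3.141, 0.001, 2.043]
force: [-1.8, -0.5, 4.7]
grip_width: 0.0083
grasp_force: 70.4
clock: 9.4
tcp_pos: [0.4661, -0.2963, 0.0462]
orientation: [3.141, 0.002, 2.043]
force: [-5.3, 1.7, 17.2]
grip_width: 0.0088
grasp_force: 72.4
```

In the tool's units: -0.0012 m / 0.4 = -0.003.

```bash
echo '[0,0,-0.003,0,0,0,0,0,0,0,0,0]' > m.json && python3 nudge.py m.json
echo '[0,0,0,0,0,0,0,0,0,0,0,0,0,0,0,0,0,0,0,0,0,0,0,0]' > m.json && python3 nudge.py m.json .035
echo '[0,0,-0.05,0,0,0,0,0,-0.0875,0,0,0,0,0,-0.0875,0,0,0,0,0,-0.0875,0,0,0,0,0,-0.0875,0,0,0,0,0,0,0,0,0,0,0,0,0,0,0]' > m.json && python3 nudge.py m.json
python3 - <<'E'
from geo import *
from snap import snap
d=snap('wrist','w6')
go([.57,.28,.22],1.5)
E
```

```text
clock: 9.57
tcp_pos: [0.4658, -0.2963, 0.0462]
orientation: [3.141, 0.001, 2.043]
force: [-1.9, 0.3, 6.3]
grip_width: 0.0084
grasp_force: 70.6
clock: 9.9
tcp_pos: [0.4656, -0.296, 0.0458]
orientation: [3.141, -0.0, 2.043]
force: [-0.3, -0.5, -0.3]
grip_width: 0.035
grasp_force: 0.0
clock: 10.48
tcp_pos: [0.4667, -0.2965, 0.2079]
orientation: [3.14, 0.004, 2.042]
force: [-0.7, 0.8, -1.2]
grip_width: 0.0349
grasp_force: 0.0
tcp [ 0.4656 -0.2962  0.2061] rpy [3.141e+00 1.000e-03 2.042e+00] d_tool [ 0.4658  0.3548 -0.0143] rotvec [0.001 0.001 0.542] after-turn d [ 0.5822  0.0634 -0.0139]
```

View pics/w6.png

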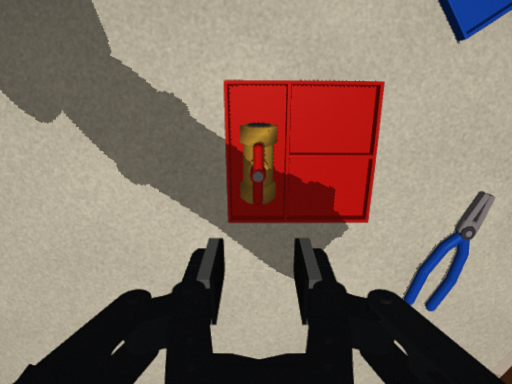

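The red valve sits flat in the long bay, centred at (258,170) with its ends clear of the walls. Next the gauge.

In the tool's units: 0.031 m / 0.4 = 0.0775, 0.0237 m / 0.4 = 0.0593.

```bash
echo '[0.0775,0.0593,-0.0025,0,0,0,0.0775,0.0593,-0.0025,0,0,0,0.0775,0.0593,-0.0025,0,0,0,0.0775,0.0593,-0.0025,0,0,0,0.0775,0.0593,-0.0025,0,0,0,0.0775,0.0593,-0.0025,0,0,0,0.0775,0.0593,-0.0025,0,0,0,0.0775,0.0593,-0.0025,0,0,0,0.0775,0.0593,-0.0025,0,0,0,0.0775,0.0593,-0.0025,0,0,0]' > m.json && python3 nudge.py m.json
echo '[0.0775,0.0593,-0.0025,0,0,0,0.0775,0.0593,-0.0025,0,0,0,0.0775,0.0593,-0.0025,0,0,0,0.0775,0.0593,-0.0025,0,0,0,0.0775,0.0593,-0.0025,0,0,0.0382,0,0,0,0,0,0.0764,0,0,0,0,0,0.0764,0,0,0,0,0,0.0764,0,0,0,0,0,0.0777,0,0,0,0,0,0]' > m.json && python3 nudge.py m.json .07
echo '[0,0,0,0,0,0,0,0,0,0,0,0]' > m.json && python3 nudge.py m.json
python3 - <<'E'
from geo import *
from snap import snap
d=snap('wrist','w7');h=hsv(d);print(d['state']['tcp_pos'],d['state']['orientation'])
E
```

```text
clock: 11.37
tcp_pos: [0.5348, 0.0893, 0.2141]
orientation: [-3.139, -0.001, 2.043]
force: [0.6, 0.1, 0.1]
grip_width: 0.0351
grasp_force: 0.0
clock: 12.2
tcp_pos: [0.57, 0.2795, 0.2187]
orientation: [-3.139, 0.002, 1.496]
force: [-0.9, -0.2, 0.1]
grip_width: 0.0701
grasp_force: 0.0
clock: 12.37
tcp_pos: [0.5704, 0.2795, 0.2198]
orientation: [-3.14, 0.001, 1.505]
force: [-0.3, -0.5, -0.6]
grip_width: 0.0694
grasp_force: 0.0
[0.57044254 0.27948299 0.21979261] [-3.14025566e+00  1.09235635e-03  1.50494374e+00]
```

View pics/w7.png

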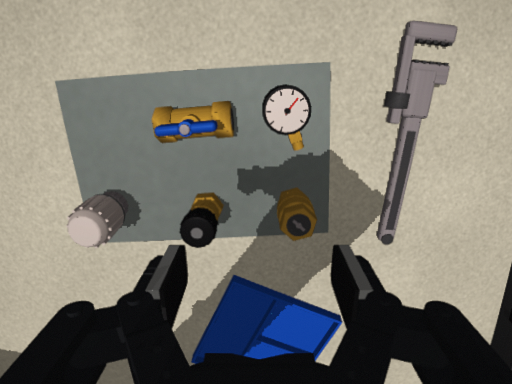

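The view shows the gauge dial at (287,109) with connection to (298,145), check valve top at (298,225), safety cap (198,228) with outlet at (207,203), and blue handle (186,129).

```bash
cat > meas.py <<'E'
from geo import *
d=load('w7');h=hsv(d)
w=(h[...,1]<60)&(h[...,2]>140)
c=blobs(w,200,(255,75,325,140))[0]; P=plane(d,c.reshape(-1,2),.032)*1000
(x,y),r=cv2.minEnclosingCircle(P[:,:2].astype(np.float32));print('dial',x,y,r)
br=(h[...,0]>12)&(h[...,0]<30)&(h[...,1]>110)
c=blobs(br,30,(280,128,320,155))[0];m=np.zeros(br.shape,np.uint8);cv2.drawContours(m,[c],-1,1,-1)
v,u=np.nonzero(m);q=plane(d,[[u.mean(),v.mean()]],.017)[0]*1000;print('conn',q,'ang',np.arctan2(q[1]-y,q[0]-x),len(u))
c=blobs(blue(h),100,(130,100,240,150))[0];print('blue',rect(d,c,.0675))
blk=(h[...,2]<60)
print('cap',[ (cv2.contourArea(c),cv2.boundingRect(c)) for c in blobs(blk,200,(150,190,240,250))])
print('cap knob',plane(d,[[196,233]],.074)*1000,'check top',plane(d,[[298,225]],.067)*1000)
c=blobs(br,100,(180,180,235,230))[0];print('outlet blob',cv2.boundingRect(c),plane(d,[[207,205]],.032)*1000)
E
python3 meas.py
```

```text
dial 602.4949340820312 327.9586181640625 21.531591415405273
conn [612.51593003 294.27527722  17.        ] ang -1.2816291755506357 203
blue [506.7, 322.1, 57.5, 14.4, 7.2]
cap [(1181.5, (180, 197, 50, 50))]
cap knob [[504.42501273 218.58137186  74.        ]] check top [[607.06580903 217.40605298  67.        ]]
outlet blob (191, 193, 32, 28) [[510.66285726 231.207047    32.        ]]
```

In the tool's units: -0.12 rad / 1.5708 = -0.0764.

```bash
echo '[0,0,0,0,0,-0.0764,0,0,0,0,0,-0.0764,0,0,0,0,0,-0.0732,0,0,0,0,0,0,0,0,0,0,0,0]' > m.json && python3 nudge.py m.json .064 60
python3 - <<'E'
from geo import *
go([.6025,.328,.10],1.860)
E
```

```text
clock: 12.83
tcp_pos: [0.5709, 0.2795, 0.2206]
orientation: [-3.141, -0.0, 1.853]
force: [-0.5, 1.0, 0.5]
grip_width: 0.0642
grasp_force: 0.0
tcp [0.5709 0.2795 0.2206] rpy [-3.141 -0.     1.853] d_tool [0.0377 0.044  0.1206] rotvec [-0.001 -0.    -0.007] after-turn d [0.0375 0.0442 0.1206]
```

In the tool's units: 0.03 m / 0.4 = 0.075, 0.011 m / 0.4 = 0.0275, -0.007 rad / 1.5708 = -0.0045.

```bash
echo '[0.0238,0.0275,0.075,0,0,-0.0045,0.0238,0.0275,0.075,0,0,0,0.0238,0.0275,0.075,0,0,0,0.0238,0.0275,0.075,0,0,0,0,0,0,0,0,0,0,0,0,0,0,0]' > m.json && python3 nudge.py m.json
python3 - <<'E'
from geo import *
from snap import snap
go([.6025,.328,.013],1.860)
d=snap('wrist','w8');h=hsv(d)
w=(h[...,1]<60)&(h[...,2]>140)
for c in blobs(w,800,(180,60,330,280)):
    P=plane(d,c.reshape(-1,2),.032)*1000;print(cv2.minEnclosingCircle(P[:,:2].astype(np.float32)),c.mean(0))
E
```

```text
clock: 13.33
tcp_pos: [0.601, 0.3286, 0.0992]
orientation: [-3.138, 0.001, 1.861]
force: [1.2, -0.5, 0.1]
grip_width: 0.064
grasp_force: 0.0
tcp [0.601  0.3286 0.0992] rpy [-3.138e+00  1.000e-03  1.861e+00] d_tool [-0.0009  0.0016  0.0862] rotvec [-0.004  0.001  0.001] after-turn d [-0.001   0.0013  0.0862]
((581.8468017578125, 390.9712829589844), 55.1201057434082) [[262.66200466  93.94638695]]
((601.1365356445312, 329.58148193359375), 21.152923583984375) [[256.11881188 190.21782178]]
```

View pics/w8.png

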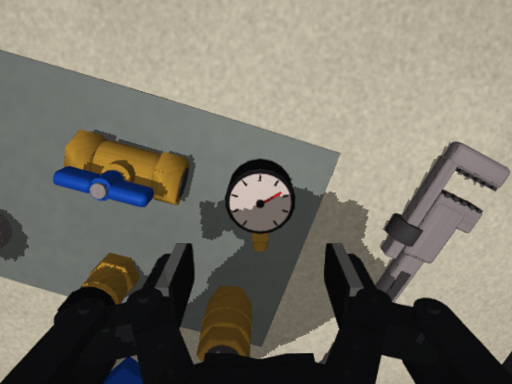

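The gauge is centred at (260,202) with its connection straight along the tool axis; descend.

In the tool's units: 0.03 m / 0.4 = 0.075, 0.02 m / 0.4 = 0.05.

```bash
echo '[0,0,0.075,0,0,0,0,0,0.075,0,0,0,0,0,0.05,0,0,0,0,0,0.015,0,0,0,0,0,0,0,0,0,0,0,0,0,0,0]' > m.json && python3 nudge.py m.json
echo '[0,0,0,0,0,0,0,0,0,0,0,0,0,0,0,0,0,0,0,0,0,0,0,0,0,0,0,0,0,0]' > m.json && python3 nudge.py m.json 0 60
echo '[0,0,-0.025,0,0,0,0,0,-0.0625,0,0,0,0,0,-0.0875,0,0,0,0,0,-0.0875,0,0,0,0,0,-0.075,0,0,0,0,0,0,0,0,0,0,0,0,0,0,0]' > m.json && python3 nudge.py m.json
python3 - <<'E'
from geo import *
from snap import snap
d=snap('wrist','w9')
t=.471;c,s=np.cos(t),np.sin(t);M=np.array([[c,-s],[s,c]]);C=np.array([.5076,-.2743])
P=C+M@[.042,.038];print(P, C+M@[.032,-.038])
go([P[0],P[1],.14],t)
E
```

```text
clock: 13.88
tcp_pos: [0.6032, 0.3293, 0.0173]
orientation: [3.139, -0.001, 1.862]
force: [0.1, 0.4, 0.3]
grip_width: 0.0639
grasp_force: 0.0
clock: 14.3
tcp_pos: [0.6035, 0.3297, 0.018]
orientation: [3.138, -0.001, 1.862]
force: [-1.7, -1.8, 9.4]
grip_width: 0.0474
grasp_force: 60.5
clock: 14.88
tcp_pos: [0.6032, 0.3299, 0.1538]
orientation: [3.136, -0.001, 1.863]
force: [0.3, 0.4, -1.8]
grip_width: 0.0474
grasp_force: 62.1
[ 0.52778328 -0.22137897] [ 0.55335923 -0.29364148]
tcp [0.6024 0.3289 0.1515] rpy [ 3.139 -0.     1.863] d_tool [-0.5056 -0.2298  0.0109] rotvec [ 0.002 -0.002  1.392] after-turn d [-0.3162  0.4565  0.0115]
```

View pics/w9.png

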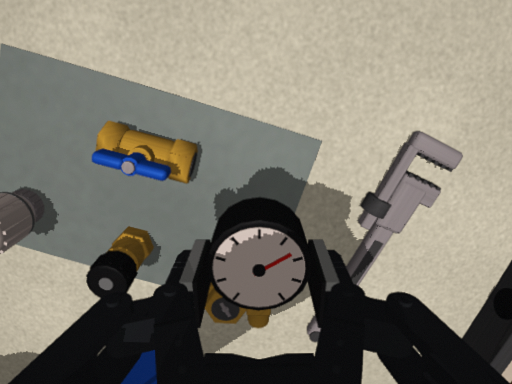

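Gauge held level. Carry it to the red tray's +y small bay.

In the tool's units: -0.036 m / 0.4 = -0.09, -0.0164 m / 0.4 = -0.041.

```bash
echo '[-0.05,-0.0225,0,0,0,0,-0.09,-0.041,0,0,0,0,-0.09,-0.041,0,0,0,0,-0.09,-0.041,0,0,0,0,-0.09,-0.041,0,0,0,0,-0.09,-0.041,0,0,0,0,-0.09,-0.041,0,0,0,0,-0.09,-0.041,0,0,0,0,-0.09,-0.041,0,0,0,0,-0.09,-0.041,0,0,0,0]' > m.json && python3 nudge.py m.json
echo '[-0.09,-0.041,0,0,0,0,-0.09,-0.041,0,0,0,0,-0.09,-0.041,0,0,0,0,-0.09,-0.041,0,0,0,0,-0.044,-0.02,0,0,0,0.0318,0,0,0,0,0,0.07,0,0,0,0,0,0.07,0,0,0,0,0,0.07,0,0,0,0,0,0.07,0,0,0,0,0,0.07]' > m.json && python3 nudge.py m.json
echo '[0,0,0,0,0,0.07,0,0,0,0,0,0.07,0,0,0,0,0,0.07,0,0,0,0,0,0.07,0,0,0,0,0,0.07,0,0,0,0,0,0.07,0,0,0,0,0,0.07,0,0,0,0,0,0.014,0,0,0,0,0,0,0,0,0,0,0,0]' > m.json && python3 nudge.py m.json
python3 - <<'E'
from geo import *
go([.5278,-.2214,.019],.471)
E
```

```text
clock: 15.77
tcp_pos: [0.5496, -0.0478, 0.149]
orientation: [-3.14, -0.001, 1.863]
force: [0.3, 0.5, -1.8]
grip_width: 0.0475
grasp_force: 62.2
clock: 16.6
tcp_pos: [0.5263, -0.2214, 0.1489]
orientation: [-3.139, -0.0, 1.257]
force: [-0.4, 0.4, -1.2]
grip_width: 0.0478
grasp_force: 62.1
clock: 17.43
tcp_pos: [0.5268, -0.2214, 0.1495]
orientation: [-3.141, 0.001, 0.474]
force: [0.4, -0.0, -1.4]
grip_width: 0.0473
grasp_force: 62.1
tcp [ 0.5268 -0.2214  0.1495] rpy [-3.141e+00  1.000e-03  4.740e-01] d_tool [0.001  0.0005 0.1305] rotvec [-0.001  0.001  0.003] after-turn d [0.0009 0.0004 0.1305]
```

In the tool's units: 0.035 m / 0.4 = 0.0875, 0.03 m / 0.4 = 0.075, 0.003 rad / 1.5708 = 0.0019.

```bash
echo '[0.0025,0,0.0875,0,0,0.0019,0,0,0.0875,0,0,0,0,0,0.075,0,0,0,0,0,0.0375,0,0,0,0,0,0.015,0,0,0,0,0,0,0,0,0,0,0,0,0,0,0]' > m.json && python3 nudge.py m.json
echo '[0,0,0.01,0,0,0,0,0,0,0,0,0,0,0,0,0,0,0]' > m.json && python3 nudge.py m.json
echo '[0,0,0.005,0,0,0,0,0,0,0,0,0,0,0,0,0,0,0]' > m.json && python3 nudge.py m.json
```

```text
clock: 18.02
tcp_pos: [0.5285, -0.2213, 0.0295]
orientation: [3.141, -0.001, 0.469]
force: [0.1, 1.1, -0.7]
grip_width: 0.0477
grasp_force: 62.2
clock: 18.27
tcp_pos: [0.5285, -0.2214, 0.0257]
orientation: [3.141, -0.001, 0.468]
force: [-0.2, -0.9, -0.9]
grip_width: 0.047
grasp_force: 62.2
clock: 18.52
tcp_pos: [0.5281, -0.2213, 0.0231]
orientation: [3.141, -0.0, 0.468]
force: [0.4, 0.4, -1.3]
grip_width: 0.0476
grasp_force: 62.2
```

In the tool's units: 0.002 m / 0.4 = 0.005.

```bash
echo '[0,0,0.005,0,0,0,0,0,0,0,0,0,0,0,0,0,0,0]' > m.json && python3 nudge.py m.json
echo '[0,0,0.0038,0,0,0,0,0,0,0,0,0,0,0,0,0,0,0]' > m.json && python3 nudge.py m.json
```

```text
clock: 18.77
tcp_pos: [0.528, -0.2212, 0.0208]
orientation: [-3.141, 0.0, 0.468]
force: [0.5, 0.3, -2.0]
grip_width: 0.0479
grasp_force: 62.2
clock: 19.02
tcp_pos: [0.528, -0.2212, 0.0193]
orientation: [-3.141, 0.0, 0.468]
force: [0.3, 0.2, 0.1]
grip_width: 0.0475
grasp_force: 62.2
```

In the tool's units: 0.0008 m / 0.4 = 0.002.

```bash
echo '[0,0,0.002,0,0,0,0,0,0,0,0,0,0,0,0,0,0,0]' > m.json && python3 nudge.py m.json
echo '[0,0,0,0,0,0,0,0,0,0,0,0,0,0,0,0,0,0]' > m.json && python3 nudge.py m.json .06
echo '[0,0,-0.05,0,0,0,0,0,-0.0875,0,0,0,0,0,-0.0875,0,0,0,0,0,-0.0875,0,0,0,0,0,-0.0875,0,0,0,0,0,-0.05,0,0,0,0,0,0,0,0,0,0,0,0,0,0,0]' > m.json && python3 nudge.py m.json
python3 - <<'E'
from geo import *
from snap import snap
d=snap('wrist','w10')
go([.45,.24,.22],1.5)
E
```

```text
clock: 19.27
tcp_pos: [0.5281, -0.2212, 0.019]
orientation: [3.141, 0.0, 0.468]
force: [-1.6, 1.1, 5.1]
grip_width: 0.0475
grasp_force: 62.8
clock: 19.52
tcp_pos: [0.5281, -0.2213, 0.0185]
orientation: [3.141, -0.0, 0.468]
force: [-0.0, -0.7, 0.1]
grip_width: 0.0598
grasp_force: 0.0
clock: 20.18
tcp_pos: [0.5287, -0.2215, 0.1998]
orientation: [3.139, -0.002, 0.468]
force: [0.1, 0.8, -0.1]
grip_width: 0.0601
grasp_force: 0.0
tcp [ 0.5278 -0.2213  0.1984] rpy [3.141 0.    0.468] d_tool [ 0.1384 -0.4469 -0.0218] rotvec [ 0.     0.    -1.032] after-turn d [ 0.4546 -0.1103 -0.0216]
```

View pics/w10.png

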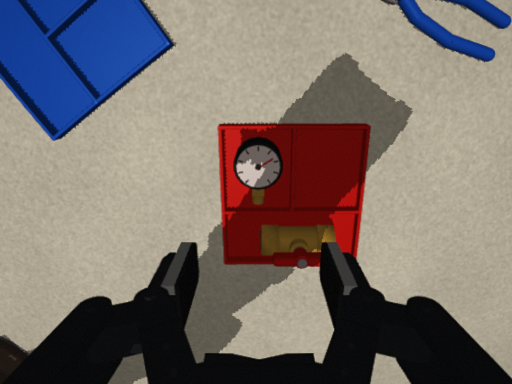

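The gauge lies flat in its small bay at (258,165), connection inside. Next the safety valve.

The manual's scale: shifts go in shares of 0.4 m and turns go in shares of 90 degrees. Converting my numbers, -0.0365 m / 0.4 = -0.0913, -0.034 m / 0.4 = -0.085.

```bash
python3 - <<'E'
from geo import *
go([.5044,.2186,.20],1.5)
E
echo '[0.0375,-0.085,0,0,0,0,0.0413,-0.0913,0,0,0,0,0.0413,-0.0913,0,0,0,0,0.0413,-0.0913,0,0,0,0,0.0413,-0.0913,0,0,0,0,0.0413,-0.0913,0,0,0,0,0.0413,-0.0913,0,0,0,0,0.0413,-0.0913,0,0,0,0,0.0413,-0.0913,0,0,0,0,0.0413,-0.0913,0,0,0,0]' > m.json && python3 nudge.py m.json
echo '[0.0413,-0.0913,0,0,0,0,0,0,0,0,0,-0.07,0,0,0,0,0,-0.07,0,0,0,0,0,-0.07,0,0,0,0,0,-0.07,0,0,0,0,0,-0.07,0,0,0,0,0,-0.07,0,0,0,0,0,-0.07,0,0,0,0,0,-0.07,0,0,0,0,0,-0.07]' > m.json && python3 nudge.py m.json .055
echo '[0,0,0,0,0,-0.0255,0,0,0,0,0,0,0,0,0,0,0,0]' > m.json && python3 nudge.py m.json
python3 - <<'E'
from geo import *
go([.5044,.2186,.14],1.5)
E
```

```text
tcp [ 0.5278 -0.2213  0.1984] rpy [3.141 0.    0.468] d_tool [ 0.1773 -0.4032 -0.0018] rotvec [ 0.     0.    -1.032] after-turn d [ 0.4371 -0.0545 -0.0016]
clock: 21.07
tcp_pos: [0.5093, 0.1775, 0.1969]
orientation: [-3.141, 0.003, 0.468]
force: [1.2, -0.1, -1.0]
grip_width: 0.0601
grasp_force: 0.0
clock: 21.9
tcp_pos: [0.508, 0.2156, 0.1967]
orientation: [-3.139, 0.001, 1.463]
force: [-0.1, -0.6, -0.0]
grip_width: 0.055
grasp_force: 0.0
clock: 22.15
tcp_pos: [0.5082, 0.2156, 0.1972]
orientation: [-3.139, 0.001, 1.496]
force: [0.4, 0.3, -0.3]
grip_width: 0.0546
grasp_force: 0.0
tcp [0.5082 0.2156 0.1972] rpy [-3.139e+00  1.000e-03  1.496e+00] d_tool [ 0.0027 -0.0039  0.0572] rotvec [-0.002  0.001 -0.004] after-turn d [ 0.0027 -0.004   0.0572]
```

```bash
python3 - <<'E'
from geo import *
from snap import snap
d=snap('wrist','w11');h=hsv(d)
T=np.linalg.inv(cam(d))
q=T@np.array([.5044,.2186,.074,1]);print('expect px',q[0]/-q[2]*322.8+258.8,-q[1]/-q[2]*322.8+186.9)
cv2.imwrite('pics/w11c.png',cv2.resize(cv2.imread('pics/w11.png')[90:280,130:390],None,fx=2.5,fy=2.5))
for c in blobs(h[...,2]<70,300,(200,120,320,235)):
    print(cv2.contourArea(c),cv2.boundingRect(c)); P=plane(d,c.reshape(-1,2),.074)*1000;print(cv2.minEnclosingCircle(P[:,:2].astype(np.float32)))
E
```

```text
expect px 253.25141337903935 174.699810540431
3009.0 (233, 142, 87, 52)
((525.3939208984375, 216.628662109375), 38.5980339050293)
```

View pics/w11c.png

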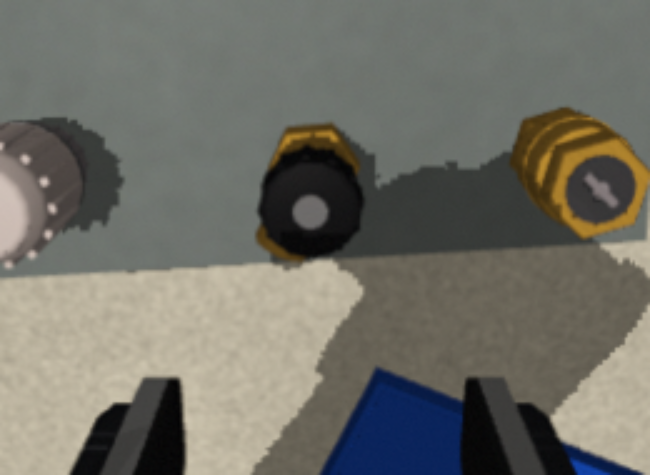

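The cap's grey centre at crop (310,212) matches the estimate within a millimetre. Outlet points to -x,-y, below the finger tips.

```bash
python3 - <<'E'
from geo import *
d=load('w11');print(plane(d,[[254,174.8]],.074),plane(d,[[369.2,165.2]],.067))
E
echo '[0.0025,-0.005,0.075,0,0,0,0.0025,-0.005,0.075,0,0,0,0.0025,0,0.075,0,0,0,0,0,0.075,0,0,0,0,0,0.055,0,0,0,0,0,0.015,0,0,0,0,0,0,0,0,0,0,0,0,0,0,0]' > m.json && python3 nudge.py m.json
python3 - <<'E'
from geo import *
go([.5046,.2186,.046],1.496)
E
```

```text
[[0.5050782  0.21849628 0.074     ]] [[0.60677481 0.21776892 0.067     ]]
clock: 22.87
tcp_pos: [0.5052, 0.2198, 0.0512]
orientation: [3.141, -0.0, 1.497]
force: [1.4, 0.5, 0.6]
grip_width: 0.0547
grasp_force: 0.0
tcp [0.5052 0.2198 0.0512] rpy [ 3.141 -0.     1.497] d_tool [-0.0013 -0.0006  0.0052] rotvec [ 0.    -0.     0.001] after-turn d [-0.0013 -0.0006  0.0052]
```

In the tool's units: 0.004 m / 0.4 = 0.01, -0.0012 m / 0.4 = -0.003.

```bash
echo '[-0.003,0,0.01,0,0,0,0,0,0,0,0,0,0,0,0,0,0,0]' > m.json && python3 nudge.py m.json
echo '[0,0,0,0,0,0,0,0,0,0,0,0,0,0,0,0,0,0,0,0,0,0,0,0,0,0,0,0,0,0]' > m.json && python3 nudge.py m.json 0 70
echo '[0,0,-0.025,0,0,0,0,0,-0.0625,0,0,0,0,0,-0.0875,0,0,0,0,0,-0.0875,0,0,0,0,0,-0.0625,0,0,0,0,0,0,0,0,0,0,0,0,0,0,0]' > m.json && python3 nudge.py m.json
python3 - <<'E'
from geo import *
from snap import snap
d=snap('wrist','w12')
go([.5534,-.2936,.16],1.496)
E
```

```text
clock: 23.12
tcp_pos: [0.5055, 0.2182, 0.0475]
orientation: [3.14, -0.0, 1.497]
force: [-0.3, 0.4, 0.0]
grip_width: 0.0553
grasp_force: 0.0
clock: 23.53
tcp_pos: [0.5052, 0.2184, 0.0474]
orientation: [3.141, -0.0, 1.498]
force: [-1.9, -0.3, 6.7]
grip_width: 0.0343
grasp_force: 69.1
clock: 24.12
tcp_pos: [0.5056, 0.2184, 0.1782]
orientation: [3.139, -0.001, 1.497]
force: [-0.7, -0.3, -3.3]
grip_width: 0.034
grasp_force: 70.4
tcp [0.5048 0.2177 0.1767] rpy [3.141 0.    1.497] d_tool [-0.5063  0.086   0.0169] rotvec [0.    0.    0.001] after-turn d [-0.5062  0.0867  0.0167]
```

In the tool's units: -0.037 m / 0.4 = -0.0925, 0.0063 m / 0.4 = 0.0158.

```bash
echo '[-0.0625,0.0108,0,0,0,0,-0.0925,0.0158,0,0,0,0,-0.0925,0.0158,0,0,0,0,-0.0925,0.0158,0,0,0,0,-0.0925,0.0158,0,0,0,0,-0.0925,0.0158,0,0,0,0,-0.0925,0.0158,0,0,0,0,-0.0925,0.0158,0,0,0,0,-0.0925,0.0158,0,0,0,0,-0.0925,0.0158,0,0,0,0]' > m.json && python3 nudge.py m.json
echo '[-0.0925,0.0158,0,0,0,0,-0.0925,0.0158,0,0,0,0,-0.0925,0.0158,0,0,0,0,-0.0925,0.0158,0,0,0,0,0,0,0,0,0,0,0,0,0,0,0,0,0,0,0,0,0,0]' > m.json && python3 nudge.py m.json
python3 - <<'E'
from geo import *
from snap import snap
d=snap('wrist','w13')
go([.5534,-.2936,.0484],1.496)
E
```

```text
clock: 25.0
tcp_pos: [0.5382, -0.1452, 0.1748]
orientation: [-3.138, -0.0, 1.498]
force: [0.7, -0.3, -2.9]
grip_width: 0.0343
grasp_force: 70.3
clock: 25.58
tcp_pos: [0.553, -0.2921, 0.1747]
orientation: [-3.139, -0.002, 1.498]
force: [0.3, 0.3, -2.3]
grip_width: 0.0344
grasp_force: 70.4
tcp [ 0.5534 -0.2912  0.1752] rpy [-3.139e+00 -2.000e-03  1.499e+00] d_tool [-0.0026  0.0004  0.1268] rotvec [-0.002 -0.002  0.003] after-turn d [-0.0024  0.0002  0.1268]
```

View pics/w13.png

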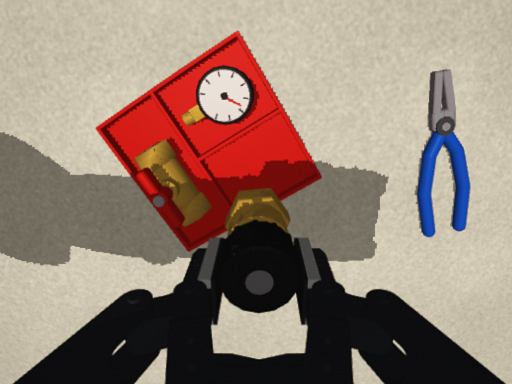

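The safety valve hangs upright at (258,250); gauge (225,96) and red valve (170,185) are well seated in the tray, with the free bay ahead. Lowering.

In the tool's units: 0.035 m / 0.4 = 0.0875, 0.03 m / 0.4 = 0.075.

```bash
echo '[-0.003,0,0.075,0,0,0,-0.003,0,0.0875,0,0,0,0,0,0.075,0,0,0,0,0,0.045,0,0,0,0,0,0.015,0,0,0,0,0,0,0,0,0,0,0,0,0,0,0]' > m.json && python3 nudge.py m.json
echo '[0,0,0.01,0,0,0,0,0,0,0,0,0,0,0,0,0,0,0]' > m.json && python3 nudge.py m.json
echo '[0,0,0.005,0,0,0,0,0,0,0,0,0,0,0,0,0,0,0]' > m.json && python3 nudge.py m.json
echo '[0,0,0.0025,0,0,0,0,0,0,0,0,0,0,0,0,0,0,0]' > m.json && python3 nudge.py m.json
```

```text
clock: 26.22
tcp_pos: [0.5546, -0.2942, 0.0584]
orientation: [3.141, -0.0, 1.499]
force: [-0.6, 0.5, -1.7]
grip_width: 0.0341
grasp_force: 70.5
clock: 26.47
tcp_pos: [0.5543, -0.2954, 0.0545]
orientation: [3.14, 0.001, 1.498]
force: [-0.7, -0.3, -2.8]
grip_width: 0.0341
grasp_force: 70.5
clock: 26.72
tcp_pos: [0.5538, -0.2953, 0.0517]
orientation: [3.141, 0.0, 1.498]
force: [0.1, 0.2, -2.9]
grip_width: 0.0339
grasp_force: 70.5
clock: 26.97
tcp_pos: [0.5538, -0.2952, 0.0505]
orientation: [-3.141, -0.0, 1.498]
force: [-0.0, -1.2, -1.6]
grip_width: 0.0345
grasp_force: 70.5
```

In the tool's units: 0.0012 m / 0.4 = 0.003.

```bash
echo '[0,0,0.003,0,0,0,0,0,0,0,0,0,0,0,0,0,0,0]' > m.json && python3 nudge.py m.json
echo '[0,0,0.0025,0,0,0,0,0,0,0,0,0,0,0,0,0,0,0]' > m.json && python3 nudge.py m.json
```

```text
clock: 27.22
tcp_pos: [0.5537, -0.2952, 0.0493]
orientation: [-3.141, -0.0, 1.498]
force: [0.8, -0.2, -2.2]
grip_width: 0.0343
grasp_force: 70.5
clock: 27.47
tcp_pos: [0.554, -0.2952, 0.0486]
orientation: [3.141, 0.0, 1.498]
force: [-0.3, 0.4, -0.3]
grip_width: 0.0344
grasp_force: 70.8
```

In the tool's units: 0.0006 m / 0.4 = 0.0015.

```bash
echo '[0,0,0.0015,0,0,0,0,0,0,0,0,0]' > m.json && python3 nudge.py m.json
echo '[0,0,0,0,0,0,0,0,0,0,0,0,0,0,0,0,0,0]' > m.json && python3 nudge.py m.json .052
echo '[0,0,-0.05,0,0,0,0,0,-0.0875,0,0,0,0,0,-0.0875,0,0,0,0,0,-0.0875,0,0,0,0,0,-0.075,0,0,0,0,0,0,0,0,0,0,0,0,0,0,0]' > m.json && python3 nudge.py m.json
python3 - <<'E'
from geo import *
from snap import snap
d=snap('wrist','w14')
go([.507,.321,.20],0)
E
```

```text
clock: 27.63
tcp_pos: [0.554, -0.2952, 0.0485]
orientation: [3.141, 0.0, 1.498]
force: [-2.1, 1.0, 6.2]
grip_width: 0.0346
grasp_force: 71.6
clock: 27.88
tcp_pos: [0.554, -0.2952, 0.0479]
orientation: [3.141, 0.0, 1.498]
force: [0.5, -0.8, 0.8]
grip_width: 0.0521
grasp_force: 0.0
clock: 28.47
tcp_pos: [0.555, -0.2955, 0.2048]
orientation: [3.138, 0.002, 1.498]
force: [0.3, -0.3, -0.8]
grip_width: 0.0518
grasp_force: 0.0
tcp [ 0.5539 -0.2953  0.203 ] rpy [3.141e+00 1.000e-03 1.497e+00] d_tool [ 0.6113 -0.0919  0.0025] rotvec [ 1.000e-03 -0.000e+00  1.497e+00] after-turn d [-0.0469 -0.6163  0.003 ]
```

View pics/w14.png

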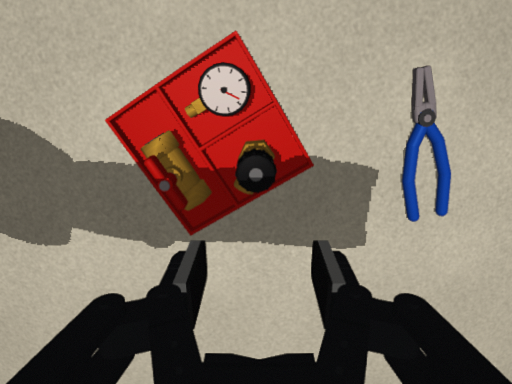

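The red kit is complete: safety valve upright at (256,172), gauge at (223,89), red valve at (175,172). That was my last picture, so from here I check by masks and numbers only. Next is the blue valve.

In the tool's units: 0.038 m / 0.4 = 0.095, -0.0057 m / 0.4 = -0.0143.

```bash
echo '[0.05,-0.0075,0,0,0,0,0.095,-0.0143,0,0,0,0,0.095,-0.0143,0,0,0,0,0.095,-0.0143,0,0,0,0,0.095,-0.0143,0,0,0,0,0.095,-0.0143,0,0,0,0,0.095,-0.0143,0,0,0,0,0.095,-0.0143,0,0,0,0,0.095,-0.0143,0,0,0,0,0.095,-0.0143,0,0,0,0]' > m.json && python3 nudge.py m.json
echo '[0.095,-0.0143,0,0,0,0,0.095,-0.0143,0,0,0,0,0.095,-0.0143,0,0,0,0,0.095,-0.0143,0,0,0,0,0.095,-0.0143,0,0,0,0,0.095,-0.0143,0,0,0,0,0.0533,-0.0075,0,0,0,0.0318,0,0,0,0,0,0.07,0,0,0,0,0,0.07,0,0,0,0,0,0.07]' > m.json && python3 nudge.py m.json .04
echo '[0,0,0,0,0,0.07,0,0,0,0,0,0.07,0,0,0,0,0,0.07,0,0,0,0,0,0.07,0,0,0,0,0,0.07,0,0,0,0,0,0.07,0,0,0,0,0,0.07,0,0,0,0,0,0.07,0,0,0,0,0,0.07,0,0,0,0,0,0.07]' > m.json && python3 nudge.py m.json
echo '[0,0,0,0,0,0,0,0,0,0,0,0,0,0,0,0,0,0]' > m.json && python3 nudge.py m.json
python3 - <<'E'
from geo import *
from snap import snap
d=snap('wrist','w15');h=hsv(d)
print(d['state']['tcp_pos'],d['state']['orientation'],cam(d)[:3,3])
for c in blobs(blue(h),200): print(cv2.contourArea(c),cv2.boundingRect(c),rect(d,c,.0675))
go([.507,.321,.12],0)
E
```

```text
clock: 29.35
tcp_pos: [0.5247, 0.0711, 0.2012]
orientation: [-3.139, 0.001, 1.497]
force: [1.5, -0.0, 0.3]
grip_width: 0.0517
grasp_force: 0.0
clock: 30.18
tcp_pos: [0.5062, 0.3212, 0.2006]
orientation: [-3.14, 0.003, 1.114]
force: [-0.4, -0.6, 0.2]
grip_width: 0.04
grasp_force: 0.0
clock: 31.02
tcp_pos: [0.5065, 0.3204, 0.2008]
orientation: [3.14, 0.003, 0.012]
force: [-0.1, -0.4, 0.0]
grip_width: 0.0401
grasp_force: 0.0
clock: 31.27
tcp_pos: [0.5068, 0.3209, 0.2018]
orientation: [3.141, 0.001, 0.022]
force: [-0.2, -0.5, -0.0]
grip_width: 0.0397
grasp_force: 0.0
[0.50681354 0.3208649  0.20182143] [3.14052387e+00 1.26118612e-03 2.15061800e-02] [0.59199902 0.32207916 0.34465979]
4833.5 (443, 48, 69, 144) [552.1, 126.3, 130.6, 64.8, 14.8]
589.5 (250, 143, 16, 63) [507.4, 321.1, 58.1, 13.5, 0.8]
tcp [0.507  0.3209 0.2021] rpy [3.141e+00 1.000e-03 2.100e-02] d_tool [ 0.0001 -0.0001  0.0821] rotvec [0.001 0.001 0.021] after-turn d [ 0.     -0.0001  0.0821]
```

In the tool's units: 0.036 m / 0.4 = 0.09, 0.03 m / 0.4 = 0.075, 0.007 rad / 1.5708 = 0.0045.

```bash
echo '[0,0,0.075,0,0,0.0045,0,0,0.09,0,0,0,0,0,0.09,0,0,0,0,0,0.075,0,0,0,0,0,0.045,0,0,0,0,0,0.015,0,0,0,0,0,0,0,0,0,0,0,0,0,0,0]' > m.json && python3 nudge.py m.json .04 70
python3 - <<'E'
from geo import *
go([.5074,.321,.044],.014)
E
```

```text
clock: 31.98
tcp_pos: [0.5076, 0.3216, 0.0475]
orientation: [-3.141, -0.0, 0.012]
force: [1.0, 0.9, 0.2]
grip_width: 0.0399
grasp_force: 0.0
tcp [0.5076 0.3216 0.0475] rpy [-3.141 -0.     0.012] d_tool [-0.0002  0.0006  0.0035] rotvec [-0.001 -0.    -0.002] after-turn d [-0.0002  0.0006  0.0035]
```

In the tool's units: 0.002 m / 0.4 = 0.005.

```bash
echo '[0,0,0.005,0,0,0,0,0,0,0,0,0]' > m.json && python3 nudge.py m.json .04 70
echo '[0,0,0,0,0,0,0,0,0,0,0,0,0,0,0,0,0,0,0,0,0,0,0,0,0,0,0,0,0,0,0,0,0,0,0,0]' > m.json && python3 nudge.py m.json 0 70
echo '[0,0,-0.025,0,0,0,0,0,-0.0625,0,0,0,0,0,-0.0875,0,0,0,0,0,-0.0875,0,0,0,0,0,-0.0625,0,0,0,0,0,0,0,0,0,0,0,0,0,0,0]' > m.json && python3 nudge.py m.json
python3 - <<'E'
from geo import *
t=-.497;c,s=np.cos(t),np.sin(t);M=np.array([[c,-s],[s,c]]);C=np.array([.560,.0121])
P=C+M@[-.047,0];print(P, C+M@[.032,.038],C+M@[.032,-.038])
go([P[0],P[1],.17],np.pi/2+t)
E
```

```text
clock: 32.15
tcp_pos: [0.508, 0.3218, 0.0461]
orientation: [-3.14, -0.002, 0.011]
force: [-0.1, -0.5, -0.3]
grip_width: 0.04
grasp_force: 0.0
clock: 32.65
tcp_pos: [0.5076, 0.3217, 0.0456]
orientation: [-3.141, -0.001, 0.011]
force: [-1.0, 0.1, 5.8]
grip_width: 0.0084
grasp_force: 69.1
clock: 33.23
tcp_pos: [0.5076, 0.3214, 0.1762]
orientation: [-3.14, -0.002, 0.011]
force: [-0.5, -0.0, -4.4]
grip_width: 0.0088
grasp_force: 68.7
[0.51868621 0.03450916] [0.60624658 0.03024534] [ 0.5700105  -0.03655994]
tcp [0.5076 0.3214 0.1762] rpy [-3.14e+00 -2.00e-03  1.10e-02] d_tool [0.008  0.287  0.0059] rotvec [ 0.    -0.002 -1.063] after-turn d [-0.2469  0.1465  0.0062]
```

In the tool's units: 0.038 m / 0.4 = 0.095, 0.037 m / 0.4 = 0.0925, -0.11 rad / 1.5708 = -0.07.

```bash
echo '[0.0025,0.05,0,0,0,0,0.0025,0.0925,0,0,0,0,0.0025,0.095,0,0,0,0,0.0025,0.095,0,0,0,0,0.0025,0.095,0,0,0,0,0.0025,0.095,0,0,0,0,0.0025,0.095,0,0,0,0,0.0025,0.075,0,0,0,0,0,0.025,0,0,0,-0.0318,0,0,0,0,0,-0.07]' > m.json && python3 nudge.py m.json
echo '[0,0,0,0,0,-0.07,0,0,0,0,0,-0.07,0,0,0,0,0,-0.07,0,0,0,0,0,-0.07,0,0,0,0,0,-0.07,0,0,0,0,0,-0.07,0,0,0,0,0,-0.07,0,0,0,0,0,-0.07,0,0,0,0,0,-0.0146,0,0,0,0,0,0]' > m.json && python3 nudge.py m.json
echo '[0,0,0,0,0,0,0,0,0,0,0,0]' > m.json && python3 nudge.py m.json
python3 - <<'E'
from geo import *
from snap import snap
d=snap('wrist','w16');h=hsv(d)
for c in blobs(blue(h),1500): print(cv2.contourArea(c),cv2.boundingRect(c),rect(d,c,.015))
go([.5187,.0345,.0466],np.pi/2-.497)
E
```

```text
clock: 34.07
tcp_pos: [0.5167, 0.0293, 0.1728]
orientation: [3.14, 0.005, 0.166]
force: [0.1, 1.0, -2.9]
grip_width: 0.0085
grasp_force: 68.8
clock: 34.9
tcp_pos: [0.5171, 0.0338, 0.1734]
orientation: [-3.139, 0.001, 1.072]
force: [0.2, 0.3, -3.1]
grip_width: 0.0084
grasp_force: 68.9
clock: 35.07
tcp_pos: [0.5179, 0.0342, 0.1743]
orientation: [-3.141, 0.001, 1.071]
force: [-0.4, -0.1, -3.8]
grip_width: 0.0086
grasp_force: 68.9
20463.5 (222, 83, 178, 155) [561.0, 11.8, 155.2, 161.0, 61.5]
tcp [0.518  0.0342 0.1745] rpy [-3.141  0.     1.072] d_tool [0.0006 0.0005 0.1279] rotvec [-0.     0.    -0.002] after-turn d [0.0006 0.0005 0.1279]
```

Tray position confirmed at (561, 12) mm. Lowering.

In the tool's units: 0.035 m / 0.4 = 0.0875, 0.03 m / 0.4 = 0.075.

```bash
echo '[0.0013,0.0013,0.075,0,0,0,0,0.0013,0.0875,0,0,0,0,0,0.075,0,0,0,0,0,0.05,0,0,0,0,0,0.015,0,0,0,0,0,0,0,0,0,0,0,0,0,0,0]' > m.json && python3 nudge.py m.json
echo '[0,0,0.01,0,0,0,0,0,0,0,0,0,0,0,0,0,0,0]' > m.json && python3 nudge.py m.json
echo '[0,0,0.0038,0,0,0,0,0,0,0,0,0,0,0,0,0,0,0]' > m.json && python3 nudge.py m.json
```

```text
clock: 35.7
tcp_pos: [0.5199, 0.0346, 0.0545]
orientation: [3.141, -0.0, 1.073]
force: [1.3, 0.3, -2.1]
grip_width: 0.0086
grasp_force: 68.8
clock: 35.95
tcp_pos: [0.52, 0.0342, 0.0507]
orientation: [3.14, -0.001, 1.073]
force: [0.3, 0.5, -3.4]
grip_width: 0.0087
grasp_force: 68.9
clock: 36.2
tcp_pos: [0.5195, 0.0341, 0.0485]
orientation: [3.141, -0.0, 1.074]
force: [0.4, -0.1, -3.2]
grip_width: 0.0088
grasp_force: 68.9
```

In the tool's units: 0.0015 m / 0.4 = 0.0038.

```bash
echo '[0,0,0.0038,0,0,0,0,0,0,0,0,0,0,0,0,0,0,0]' > m.json && python3 nudge.py m.json
echo '[0,0,0.0018,0,0,0,0,0,0,0,0,0,0,0,0,0,0,0]' > m.json && python3 nudge.py m.json
```

```text
clock: 36.45
tcp_pos: [0.5193, 0.0342, 0.0467]
orientation: [-3.141, 0.0, 1.074]
force: [-0.2, -0.1, -3.9]
grip_width: 0.0086
grasp_force: 68.9
clock: 36.7
tcp_pos: [0.5194, 0.0341, 0.0465]
orientation: [3.141, 0.0, 1.074]
force: [-2.7, -0.9, 5.2]
grip_width: 0.0089
grasp_force: 70.1
```

In the tool's units: -0.035 m / 0.4 = -0.0875, -0.03 m / 0.4 = -0.075.

```bash
echo '[0,0,0,0,0,0,0,0,0,0,0,0,0,0,0,0,0,0,0,0,0,0,0,0]' > m.json && python3 nudge.py m.json .035
echo '[0,0,-0.05,0,0,0,0,0,-0.0875,0,0,0,0,0,-0.0875,0,0,0,0,0,-0.0875,0,0,0,0,0,-0.075,0,0,0,0,0,0,0,0,0,0,0,0,0,0,0]' > m.json && python3 nudge.py m.json
python3 - <<'E'
from geo import *
from snap import snap
d=snap('wrist','w17');h=hsv(d)
for c in blobs(blue(h),300): print(cv2.contourArea(c),cv2.boundingRect(c),rect(d,c,.015),rect(d,c,.0685))
br=(h[...,0]>12)&(h[...,0]<30)&(h[...,1]>110)
for c in blobs(br,300): print('brass',cv2.contourArea(c),cv2.boundingRect(c),rect(d,c,.03))
go([.6068,.2178,.20],1.074)
E
```

```text
clock: 37.03
tcp_pos: [0.5196, 0.0343, 0.0461]
orientation: [3.141, -0.0, 1.074]
force: [-0.6, -0.2, 0.5]
grip_width: 0.035
grasp_force: 0.0
clock: 37.62
tcp_pos: [0.5205, 0.0344, 0.2028]
orientation: [3.138, -0.002, 1.073]
force: [0.2, 0.2, -0.5]
grip_width: 0.0347
grasp_force: 0.0
21347.5 (223, 85, 162, 143) [561.1, 11.7, 155.2, 161.0, 61.6] [561.0, 27.2, 130.1, 135.0, 61.6]
brass 1552.0 (239, 126, 37, 80) [519.0, 31.4, 82.9, 35.6, 61.5]
tcp [0.5195 0.0341 0.2013] rpy [ 3.14  -0.     1.073] d_tool [ 0.2031 -0.011   0.0014] rotvec [ 0.001 -0.    -0.001] after-turn d [ 0.2031 -0.0109  0.0013]
```

In the tool's units: 0.037 m / 0.4 = 0.0925, 0.035 m / 0.4 = 0.0875.

```bash
echo '[0.05,-0.0025,0,0,0,0,0.0925,-0.005,0,0,0,0,0.0925,-0.005,0,0,0,0,0.0925,-0.005,0,0,0,0,0.0925,-0.005,0,0,0,0,0.0875,-0.005,0,0,0,0,0,0,0,0,0,0,0,0,0,0,0,0]' > m.json && python3 nudge.py m.json .058
python3 - <<'E'
from geo import *
from snap import snap
d=snap('wrist','w18');h=hsv(d)
br=(h[...,0]>12)&(h[...,0]<30)&(h[...,1]>110)
for c in blobs(br,300): print('brass',cv2.contourArea(c),cv2.boundingRect(c))
T=np.linalg.inv(cam(d))
for z in(.067,.002,.0345):
    q=T@np.array([.6068,.2178,z,1]);print('expect px',q[0]/-q[2]*322.8+258.8,-q[1]/-q[2]*322.8+186.9)
m=h[150:215,225:300]
# dark bore hole on top: low-saturation region inside brass
k=(m[...,1]<80);c=blobs(k,100)
for x in c: print(cv2.contourArea(x),cv2.boundingRect(x),cv2.minEnclosingCircle(x))
go([.6068,.2178,.018],1.074)
E
```

```text
clock: 38.33
tcp_pos: [0.6055, 0.2204, 0.1986]
orientation: [-3.139, 0.002, 1.078]
force: [-0.6, -0.9, 0.4]
grip_width: 0.0581
grasp_force: 0.0
brass 1620.5 (241, 143, 42, 53)
brass 1225.0 (254, 290, 31, 67)
expect px 260.53454728637064 176.99849365964795
expect px 260.3649655038352 159.02905005040492
expect px 260.4415724048648 167.14656932369397
3091.0 (0, 0, 75, 65) ((37.0, 32.0), 48.918399810791016)
499.0 (23, 14, 27, 26) ((36.280372619628906, 27.070093154907227), 13.312992095947266)
tcp [0.6056 0.2181 0.1988] rpy [-3.139e+00  3.000e-03  1.075e+00] d_tool [0.0008 0.0016 0.1808] rotvec [-0.002  0.003  0.001] after-turn d [0.0003 0.0012 0.1808]
```

In the tool's units: 0.036 m / 0.4 = 0.09, 0.03 m / 0.4 = 0.075.

```bash
echo '[0,0.0025,0.075,0,0,0,0,0.0013,0.09,0,0,0,0,0,0.09,0,0,0,0,0,0.09,0,0,0,0,0,0.0625,0,0,0,0,0,0.03,0,0,0,0,0,0.01,0,0,0,0,0,0,0,0,0,0,0,0,0,0,0]' > m.json && python3 nudge.py m.json .058 80
python3 - <<'E'
from geo import *
go([.607,.2178,.018],1.074)
E
```

```text
clock: 39.13
tcp_pos: [0.6087, 0.2172, 0.0235]
orientation: [3.14, -0.001, 1.073]
force: [-0.9, -0.5, 0.9]
grip_width: 0.0583
grasp_force: 0.0
tcp [0.6087 0.2172 0.0235] rpy [ 3.140e+00 -1.000e-03  1.073e+00] d_tool [-0.0003 -0.0018  0.0055] rotvec [ 0.001 -0.001 -0.001] after-turn d [-0.0003 -0.0018  0.0055]
```

In the tool's units: 0.005 m / 0.4 = 0.0125, -0.0017 m / 0.4 = -0.0043.

```bash
echo '[0,-0.0043,0.0125,0,0,0,0,0,0,0,0,0,0,0,0,0,0,0]' > m.json && python3 nudge.py m.json
echo '[0,0,0,0,0,0,0,0,0,0,0,0,0,0,0,0,0,0,0,0,0,0,0,0,0,0,0,0,0,0]' > m.json && python3 nudge.py m.json 0 80
echo '[0,0,-0.025,0,0,0,0,0,-0.0625,0,0,0,0,0,-0.0875,0,0,0,0,0,-0.0875,0,0,0,0,0,-0.0625,0,0,0,0,0,0,0,0,0,0,0,0,0,0,0]' > m.json && python3 nudge.py m.json
python3 - <<'E'
from geo import *
go([.6072,.030,.15],1.074)
E
```

```text
clock: 39.38
tcp_pos: [0.6066, 0.2182, 0.0179]
orientation: [3.141, -0.001, 1.074]
force: [0.1, -0.0, 0.5]
grip_width: 0.0582
grasp_force: 0.0
clock: 39.8
tcp_pos: [0.6067, 0.2184, 0.018]
orientation: [3.141, -0.001, 1.074]
force: [-1.0, -0.3, 4.9]
grip_width: 0.0386
grasp_force: 79.9
clock: 40.38
tcp_pos: [0.6071, 0.2184, 0.1491]
orientation: [3.139, -0.002, 1.074]
force: [0.0, -0.2, -3.0]
grip_width: 0.0381
grasp_force: 80.7
tcp [0.6071 0.2184 0.1491] rpy [ 3.139e+00 -2.000e-03  1.074e+00] d_tool [-0.1655  0.09   -0.0011] rotvec [ 0.002 -0.002 -0.   ] after-turn d [-0.1655  0.0899 -0.0009]
```

In the tool's units: -0.033 m / 0.4 = -0.0825, -0.03 m / 0.4 = -0.075.

```bash
echo '[-0.0438,0.0238,0,0,0,0,-0.075,0.0408,0,0,0,0,-0.0825,0.045,0,0,0,0,-0.0825,0.045,0,0,0,0,-0.075,0.0408,0,0,0,0,-0.055,0.03,0,0,0,0,0,0,0,0,0,0,0,0,0,0,0,0]' > m.json && python3 nudge.py m.json
python3 - <<'E'
from geo import *
go([.6072,.030,.019],1.074)
E
```

```text
clock: 41.05
tcp_pos: [0.6056, 0.0267, 0.1454]
orientation: [-3.139, 0.003, 1.07]
force: [0.5, 1.8, -2.6]
grip_width: 0.0385
grasp_force: 80.7
tcp [0.6056 0.0267 0.1454] rpy [-3.139e+00  3.000e-03  1.070e+00] d_tool [4.100e-03 1.000e-04 1.264e-01] rotvec [-0.002  0.003 -0.004] after-turn d [ 3.700e-03 -1.000e-04  1.264e-01]
```

In the tool's units: 0.035 m / 0.4 = 0.0875, 0.03 m / 0.4 = 0.075.

```bash
echo '[0.005,0,0.075,0,0,0,0.0038,0,0.0875,0,0,0,0,0,0.075,0,0,0,0,0,0.0375,0,0,0,0,0,0.015,0,0,0,0,0,0,0,0,0,0,0,0,0,0,0]' > m.json && python3 nudge.py m.json
echo '[0,0,0.01,0,0,0,0,0,0,0,0,0,0,0,0,0,0,0]' > m.json && python3 nudge.py m.json
echo '[0,0,0.005,0,0,0,0,0,0,0,0,0,0,0,0,0,0,0]' > m.json && python3 nudge.py m.json
```

```text
clock: 41.63
tcp_pos: [0.6084, 0.0338, 0.0314]
orientation: [-3.141, -0.001, 1.075]
force: [-1.2, -0.0, -2.3]
grip_width: 0.0383
grasp_force: 80.8
clock: 41.88
tcp_pos: [0.6088, 0.0327, 0.0279]
orientation: [3.14, -0.001, 1.074]
force: [-0.0, -1.0, -2.9]
grip_width: 0.0384
grasp_force: 80.8
clock: 42.13
tcp_pos: [0.6083, 0.0325, 0.0252]
orientation: [3.141, 0.0, 1.074]
force: [-0.2, -0.7, -2.6]
grip_width: 0.0382
grasp_force: 80.8
```

In the tool's units: 0.004 m / 0.4 = 0.01, -0.002 m / 0.4 = -0.005.

```bash
echo '[-0.005,0,0.01,0,0,0,0,0,0,0,0,0,0,0,0,0,0,0]' > m.json && python3 nudge.py m.json
echo '[0,0,0.0038,0,0,0,0,0,0,0,0,0,0,0,0,0,0,0]' > m.json && python3 nudge.py m.json
```

```text
clock: 42.38
tcp_pos: [0.607, 0.0305, 0.0207]
orientation: [-3.141, 0.001, 1.073]
force: [-0.1, 0.4, -3.3]
grip_width: 0.038
grasp_force: 80.8
clock: 42.63
tcp_pos: [0.6073, 0.031, 0.0195]
orientation: [-3.141, 0.0, 1.074]
force: [-0.2, 0.4, -2.5]
grip_width: 0.0384
grasp_force: 80.8
```

In the tool's units: 0.0008 m / 0.4 = 0.002.

```bash
echo '[0,0,0.002,0,0,0,0,0,0,0,0,0,0,0,0,0,0,0]' > m.json && python3 nudge.py m.json
echo '[0,0,0.0015,0,0,0,0,0,0,0,0,0,0,0,0,0,0,0]' > m.json && python3 nudge.py m.json
```

```text
clock: 42.88
tcp_pos: [0.6075, 0.031, 0.019]
orientation: [3.141, -0.0, 1.074]
force: [-0.3, 0.3, -0.1]
grip_width: 0.0384
grasp_force: 81.1
clock: 43.13
tcp_pos: [0.6075, 0.031, 0.019]
orientation: [3.141, -0.0, 1.074]
force: [-2.5, -1.1, 6.7]
grip_width: 0.0382
grasp_force: 81.5
```

In the tool's units: -0.035 m / 0.4 = -0.0875, -0.02 m / 0.4 = -0.05.

```bash
echo '[0,0,0,0,0,0,0,0,0,0,0,0,0,0,0,0,0,0,0,0,0,0,0,0]' > m.json && python3 nudge.py m.json .054
echo '[0,0,-0.05,0,0,0,0,0,-0.0875,0,0,0,0,0,-0.0875,0,0,0,0,0,-0.0875,0,0,0,0,0,-0.0875,0,0,0,0,0,-0.05,0,0,0,0,0,0,0,0,0,0,0,0,0,0,0]' > m.json && python3 nudge.py m.json
python3 - <<'E'
from geo import *
from snap import snap
d=snap('wrist','w19');h=hsv(d)
for c in blobs(blue(h),300): print('blue',cv2.contourArea(c),cv2.boundingRect(c),rect(d,c,.015))
br=(h[...,0]>12)&(h[...,0]<30)&(h[...,1]>110)
for c in blobs(br,200): print('brass',cv2.contourArea(c),cv2.boundingRect(c),rect(d,c,.068))
T=np.linalg.inv(cam(d))
for z in(.068,.003):
    q=T@np.array([.6073,.031,z,1]);print('expect',q[0]/-q[2]*322.8+258.8,-q[1]/-q[2]*322.8+186.9)
u=br.astype(np.uint8)
c=[c for c in blobs(br,800)]
for x in c:
    a,b,w,hh=cv2.boundingRect(x);k=(h[b:b+hh,a:a+w,1]<90)
    for y in blobs(k,80): print('bore',cv2.contourArea(y),cv2.minEnclosingCircle(y),'off',a,b)
d=snap('scene','sc2');t=snap('top','top3')
h=hsv(t)
for c in blobs(red(h),500): print('red',cv2.contourArea(c),rect(t,c,.015))
E
```

```text
clock: 43.47
tcp_pos: [0.6074, 0.0309, 0.0182]
orientation: [3.141, -0.0, 1.074]
force: [-0.6, 0.8, -0.0]
grip_width: 0.0543
grasp_force: 0.0
clock: 44.13
tcp_pos: [0.608, 0.031, 0.1994]
orientation: [3.139, -0.001, 1.074]
force: [0.4, -0.9, -0.2]
grip_width: 0.0537
grasp_force: 0.0
blue 17394.5 (147, 123, 159, 136) [561.5, 12.4, 156.3, 161.2, 61.5]
blue 497.5 (445, 308, 49, 48) [754.5, -316.7, 26.7, 115.3, 19.9]
brass 1561.5 (238, 143, 41, 52) [611.7, 35.9, 46.7, 35.4, 60.4]
brass 1535.5 (164, 162, 40, 79) [537.4, 40.0, 76.8, 31.4, 62.4]
expect 256.3678750406635 176.0935554969455
expect 256.60763225745563 158.42126566611404
bore 509.0 ((19.8745174407959, 33.23745346069336), 13.413151741027832) off 238 143
red 3568.0 [506.1, -273.7, 159.6, 155.4, 27.3]
```

```bash
python3 -c "
from rig import ctrl, cams, job
print(job.hand_in())"
```

```text
the job is handed in; nothing more can be done
None
```

Both kits are made up as asked and the job was handed in at about 44 s: red tray holds the red valve, gauge and safety valve, blue tray the blue valve and check valve. I used all 14 pictures before the blue kit, so I checked that tray by wrist-camera measurements only.

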